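# Slide the heavy battery into its charging bay and switch it on

### The arm

A 6-joint arm with a two-finger parallel gripper is mounted at the origin on the work surface. World frame = base frame: x ahead of the robot, y to its left, z up, the work surface at z = 0. Lengths are in m, angles in rad, forces in N, time in s.
With the tool pointing down it reaches from about 0.3 to 0.775 m from the base axis. Payload 14.6 kg.
Tool frame: the origin (TCP) lies at the very end of the fingers, on their centre line; the grasp point (between the pads) lies 19 mm behind it; z points along the fingers, y is the line along which they close (so a half turn about z gives the same grasp; the last joint's range is limited). The gripper opens to 94 mm and grips with 3 to 60 N. Pads are 16 mm wide; open, the fingers measure 119 mm over their backs; the gripper's body (75 mm by 177 mm) begins 78 mm behind the grasp point.
Start: joints at [1.05, 0.3, 1.521, -0, 1.321, -0.067], TCP at [0.241, 0.494, 0.205] pointing down, gripper open.
Joint ranges: [-3.03, 3.03], [-0.79, 2.21], [0.23, 2.52], [-1.04, 4.18], [0, 3.07], [-2.55, 2.55]. Speed limits (rad/s): [2.22, 2.22, 2.57, 3.14, 3.14, 3.14].

### API

Orientations are given as [roll, pitch, yaw] about the fixed x, y, z axes, in that order (R = Rz(yaw) Ry(pitch) Rx(roll)).
In Python, from station import ctrl gives the robot as it stands.
- The arm moves only by the tool move_arm, never from a script. Its argument "increments" is a list of rows, each a list of 7 numbers: the opening, from 0 (shut) to 1 (fully open), then the shift along the tool's x, y, z in units of 50 mm (1.0 is 50 mm), then the turn, a rotation vector about the tool's x, y, z in rad. In form: [[claw, tx, ty, tz, rx, ry, rz], ...]. A call has 1 to 20 rows; each row shifts and turns the commanded pose from where the row before left it, along the tool's axes as they then stand; what a row does not reach is not made up. A row lasts 1/10 s, in which the tool goes at most 50 mm and 8.59 degrees, less where a joint would pass 70% of its speed; a pose out of reach is approached as far as the arm can. A call is refused whole if a number of a shift passes 1 or a number of a turn 0.15, either way. A call with a gripper value outside its range is refused whole. The fingers move at their own pace and stop on an object; "force" is the grip in N (left out, the last holds). Time passes only in rows, so rows that do not move let the fingers close. It gives the time, the measured TCP pose, the force, the opening and the grip force at its end, in the units of the state.
- ctrl.get_obs(): the state, without advancing time (a new reading comes with each control period).
- ctrl.camera(name): name is "scene" or "side" or "wrist"; returns a dict with "color" (480x640x3 uint8, blue, green, red), "K" (3x3 intrinsics, pixels), "pose" (4x4, takes a point from camera to world coordinates); the wrist camera has in their place "tool_from_camera" (4x4, takes a point from camera to tool coordinates, whose origin is the TCP and whose axes are the flange's). Camera axes: x right, y down, z forward; pixel columns grow to the right and rows downward; lengths in m; the calibration is good to about 2 mm. A picture is of the moment at which its call begins: read the wrist's pose just before it. There is no depth.
- ctrl.hand_in(): hands the job in; it is judged then, once.
Trained networks look in a picture, given as the dict that the camera call returned (one of the last four; its "shot" number tells which), for a name from the list of things; names that differ only in an ending like _2 or _b are one class to them, and where a whole thing is asked for, a point or a joint stands for the part that bears it (a point fixed in the world has none). Each returns a list of dicts, best first, with "conf" (0 to 1); they miss things now and then, are a little off and sometimes report something else, mostly with a low value. They report only what shows in the picture. A call takes as long as a camera call. They do not tell look-alikes from the thing itself.
- ctrl.cut_out(name, picture): "mask" (480x640 bool, what is visible of it) and "centre" ([row, column] in pixels, amid what is visible of it).
The state is a dict: "time_s": time; "qpos": joint angles; "joint_vel": joint speeds; "tau": joint torques, N m; "ee_pos": TCP position; "eef_rot": TCP orientation; "force": force on the tool from outside, world axes, zero at the start; "moment": the same for the moment, N m; "grip_width": finger opening in m; "grip_force": force on a finger pad.
Only numpy, scipy, OpenCV 4.12 (cv2) and the standard library are available. Lean on these libraries where they do the work, as an engineer would, in place of code of your own. Each camera call takes 0.05 s, during which the arm holds its last target. There are 200 camera calls.

### The job

Put the tall battery on charge: with the fingertips push it low down, on its black foot only, so that it slides upright along the bench into the charging bay until it is fully home against the back stop; then push the toggle lever beside the bay all the way over, the same way as the battery went. Do not grasp, lift or tip the battery or touch its grey case or handle, and leave everything else standing where it is.

Things in the scene. Friction and masses are not known exactly. Their poses are not given: they have to be found in the camera images.
- battery: tall battery, about 1.5 kg, loose on the bench. Black foot block 90 (x, front to back) x 120 (y) x 60 high, on it a grey case. Origin: centre of the underside; x points towards the bay (about the robot's right), z up. Friction on the bench about 0.6 (0.5 to 0.72): pushed on the foot below about 50 mm it slides with 6 to 14 N; pushed high up it tips
- battery_case: upper part of that battery, not to be touched: grey case 70 (x) x 100 (y), from 60 to 200 mm above the bench, so set back 10 mm from the foot all round, with a black carrying bail across its top along y, up to 238 mm. Same origin and axes as the battery
- bay: fixed charging bay: low dark steel U, 40 high, no floor, open to the robot's left, with a grey charger behind it, 190 wide, 90 high. Origin: on the bench under the centre of a fully home battery; x points into the bay (robot's right), y away from the robot. Back stop face at x = 45. Side walls' inner faces at y = +-69 from x = -10 to 45, flared to +-84 at x = -52. The battery starts 115 to 140 short of it, up to 15 off to a side, 0.2 rad askew
- switch (a joint): toggle lever of the bay, hinged across the bay's x: 0 = off (leaning 0.5 rad along the bay's -x, to the robot's left), 1.0 = on (leaning 0.5 rad along +x, its stop). Moves with about 1 N and stays where it is left
- switch_tip (a point): centre of the black ball, 26 mm in diameter, at the end of that lever (steel rod 10 mm thick, 80 mm long from its pivot 22 mm above the bench). Moves with the lever: 92 mm high when off
- switch_base: grey switch block 70 x 50 x 25 high, fixed on the far side of the bay, 130 to 140 mm from its middle line, at the bay's x = about -60 or +80. Origin: centre of its underside, 22 mm under the lever's pivot; x parallel to the bay's x, the way the lever is pushed
- lamp_box: fixed grey box 70 x 50 x 25 high with an amber signal lamp (top at 39 mm), in line with the switch block; leave alone. Origin: centre of its underside
- screw_jar: loose jar, 48 in diameter, 55 high; leave alone. Origin: centre of its underside
- solder_spool: loose grey spool, 52 in diameter, 45 high; leave alone. Origin: centre of its underside
- controller: loose black charge controller 110 x 140 x 37 high, lying at the left; leave alone. Origin: underside
- multimeter: loose yellow multimeter 150 x 78 x 40 high, lying at the right; leave alone. Origin: underside
- screwdriver: loose screwdriver lying at the left; leave alone. Origin: underside
- circuit_board: loose green circuit board 90 x 120, parts to 21 high, at the right; leave alone. Origin: underside
- flux_bottle: loose white bottle, 44 in diameter, 90 high, at the right; leave alone. Origin: centre of its underside
Mind the look-alikes: they are no part of the job. Leave any turquoise look-alike of the switch_base alone.

How it is judged:
On the way, in this order (a step that is already met when the one before it is completed fails the run):
1. the battery stands fully home in the bay (x of battery in the frame of bay above -0.006 m and y of battery in the frame of bay between -0.012 and 0.012 m and angle between the x axis of battery and the x axis of bay, either way round below 0.1 rad and angle between battery's own z axis and vertical below 0.04 rad and height (world z) of battery below 0.006 m), for 0.2 s.
2. the lever is pushed over to on (value of joint switch above 0.85 rad), for 0.2 s.
At the end, for the whole second after the job is handed in: The battery stands upright and at rest in the bay, within 6 mm of its back stop, within 12 mm of the bay's middle and 0.1 rad of its direction, and the lever is on (above 0.85 of 1.0) (all of step 1 and linear speed of battery below 0.02 m/s and value of joint switch above 0.85 rad); the robot touches nothing.
It fails at once if the battery is tipped (more than 0.15 rad) (angle between battery's own z axis and vertical above 0.15 rad).
It fails at once if the battery is lifted (its underside's centre more than 10 mm up) (height (world z) of battery above 0.01 m).
It fails at once if the battery's grey case or handle is touched by the robot (more than 1 N) (contact force between any of the fingers, the arm and battery_case above 1 N).
It fails at once if a bystander is moved (more than 20 mm) (distance of any of screw_jar, solder_spool, controller, multimeter, screwdriver, circuit_board, flux_bottle from where it was at the start of the episode above 0.02 m).
It also fails if it takes over 64 s, if anything falls off the work surface, if the arm or the gripper's body presses on something with over 40 N, if the wrist force passes 120 N, or if a joint passes its speed limit or range.

## Working session

There is one attempt and no reset: what is moved stays moved. The work goes in short steps, Python scripts to look and compute and a tool call to move; the robot and the scene stay as the last step left them, time stands still between calls to the robot, and variables do not carry over. Pictures are saved under pics/ and viewed, at most 10 in all, crops included, and the job is handed in when it is done.

Besides the shell and the picture viewer there is one more tool, called after ">>>" as a command line: name --pt "numbers of a row" for each row, then --argument value for the rest. move_arm: Moves the arm, as the interface text tells. Its arguments: {"type":"object","properties":{"increments":{"type":"array","items":{"type":"array","items":{"type":"number"}}},"force":{"type":"number"}},"required":["increments"]}

```bash
mkdir -p pics; cat > h.py <<'E'
import numpy as np, cv2
from station import ctrl
def ray(c,px):  # px=(col,row)
    K=c["K"];d=np.linalg.inv(K)@[px[0],px[1],1];P=np.array(c["pose"]);return P[:3,3],P[:3,:3]@d
def onz(c,px,z):
    o,d=ray(c,px);return o+d*(z-o[2])/d[2]
def proj(c,p):
    P=np.linalg.inv(np.array(c["pose"]));q=np.array(c["K"])@(P[:3,:3]@np.array(p)+P[:3,3]);return q[:2]/q[2]
E
python3 - <<'E'
from h import *
o=ctrl.get_obs();print(o["ee_pos"],o["eef_rot"],o["time_s"])
for n in("scene","side"):
    c=ctrl.camera(n);cv2.imwrite(f"pics/{n}0.png",c["color"]);print(n,np.round(c["pose"],3).tolist())
    for k in("battery","battery_case","bay","switch","switch_tip","switch_base","lamp_box","screw_jar","solder_spool"):
        for r in ctrl.cut_out(k,c)[:3]:
            z={"battery_case":.13,"battery":.03,"switch_tip":.092}.get(k,.02)
            print(k,round(r["conf"],2),np.round(r["centre"]),r["mask"].sum(),np.round(onz(c,r["centre"][::-1],z),3))
E
```

```text
[0.24096787 0.49408663 0.2048549 ] [-3.14037220e+00 -9.08338984e-05  2.68778459e+00] 0.0
scene [[-0.111, 0.609, -0.786, 1.606], [0.994, 0.05, -0.101, 0.134], [-0.022, -0.792, -0.61, 0.898], [0.0, 0.0, 0.0, 1.0]]
battery 0.83 [241. 395.] 3456 [0.488 0.185 0.03 ]
battery_case 0.65 [223. 394.] 2453 [0.547 0.179 0.13 ]
bay 0.67 [282. 370.] 206 [0.636 0.129 0.02 ]
switch 0.75 [281. 372.] 188 [0.633 0.132 0.02 ]
switch 0.72 [302. 225.] 191 [ 0.732 -0.199  0.02 ]
switch 0.6 [314. 297.] 189 [ 0.756 -0.03   0.02 ]
switch_tip 0.68 [282. 368.] 188 [0.715 0.124 0.092]
switch_tip 0.67 [297. 226.] 184 [ 0.79  -0.173  0.092]
switch_tip 0.56 [316. 296.] 182 [ 0.83  -0.017  0.092]
switch_base 0.91 [314. 221.] 925 [ 0.77  -0.199  0.02 ]
switch_base 0.88 [295. 357.] 817 [0.682 0.101 0.02 ]
switch_base 0.82 [330. 289.] 939 [ 0.807 -0.04   0.02 ]
lamp_box 0.58 [300. 294.] 624 [ 0.712 -0.041  0.02 ]
solder_spool 0.45 [222. 196.] 921 [ 0.432 -0.356  0.02 ]
side [[0.98, -0.137, 0.143, 0.359], [-0.198, -0.659, 0.726, -1.014], [-0.005, -0.74, -0.673, 1.015], [0.0, 0.0, 0.0, 1.0]]
battery 0.61 [191. 307.] 3842
[... 203 characters left out ...]
31 0.193 0.02 ]
switch 0.74 [230. 422.] 169 [0.845 0.045 0.02 ]
switch 0.74 [275. 430.] 191 [ 0.812 -0.113  0.02 ]
switch 0.63 [205. 362.] 125 [0.721 0.174 0.02 ]
switch_tip 0.65 [197. 360.] 153 [0.698 0.122 0.092]
switch_tip 0.65 [228. 422.] 147 [ 0.812 -0.024  0.092]
switch_tip 0.45 [271. 432.] 202 [ 0.787 -0.168  0.092]
switch_base 0.97 [222. 362.] 622 [0.703 0.107 0.02 ]
switch_base 0.6 [252. 421.] 673 [ 0.816 -0.034  0.02 ]
switch_base 0.59 [304. 428.] 912 [ 0.775 -0.197  0.02 ]
lamp_box 0.91 [264. 380.] 517 [ 0.705 -0.051  0.02 ]
lamp_box 0.27 [431. 372.] 3582 [ 0.568 -0.474  0.02 ]
screw_jar 0.78 [219. 256.] 419 [0.435 0.174 0.02 ]
solder_spool 0.76 [186. 356.] 342 [0.726 0.262 0.02 ]
```

View pics/scene0.png

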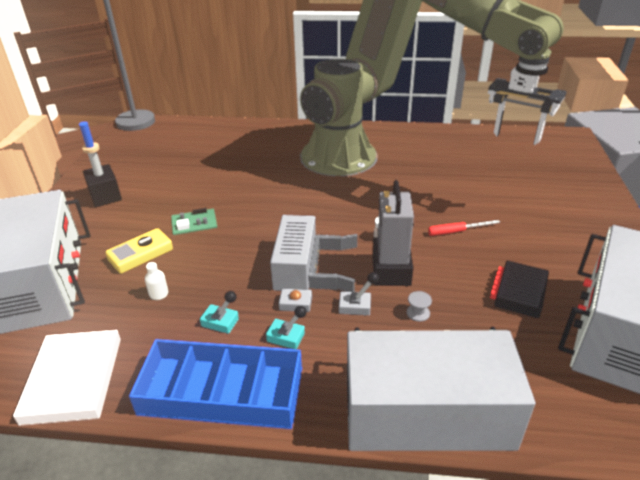

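View pics/side0.png

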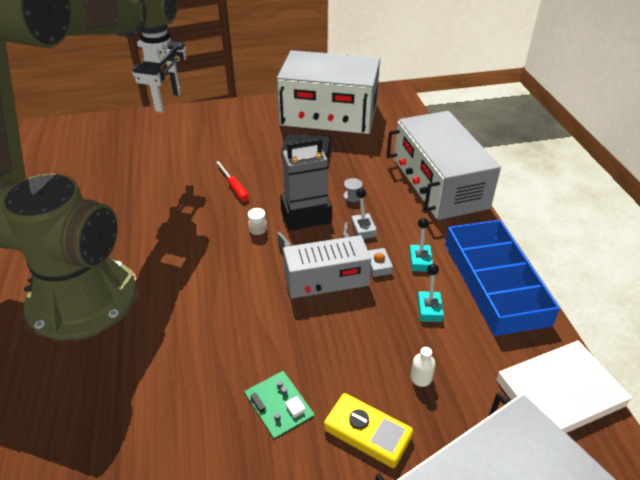

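The scene view shows the battery at (394,240), the bay and charger at (315,255), and the grey switch at (357,295). The lever candidates are the grey one at (357,295) and turquoise look-alikes at (289,330) and (221,314). I choose the grey one, which is next to the lamp box at (295,298). I'll check it in a close crop.

```bash
python3 - <<'E'
from h import *
a=cv2.imread("pics/scene0.png")[170:330,260:445];b=cv2.imread("pics/side0.png")[125:300,235:405]
f=lambda i:cv2.resize(i,(400,600*400//400),interpolation=cv2.INTER_CUBIC)
A=cv2.resize(a,None,fx=4.3,fy=4.3*.85,interpolation=2)
A=cv2.resize(a,(740,600),interpolation=2) # 4x,3.75x
B=cv2.resize(b,(680,600),interpolation=2) # 4x,3.43
cv2.imwrite("pics/ca.png",cv2.resize(a,None,fx=3.75,fy=3.75,interpolation=2));cv2.imwrite("pics/cb.png",cv2.resize(b,None,fx=3.4,fy=3.4,interpolation=2))
E
```

```text
(no output)
```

View pics/ca.png

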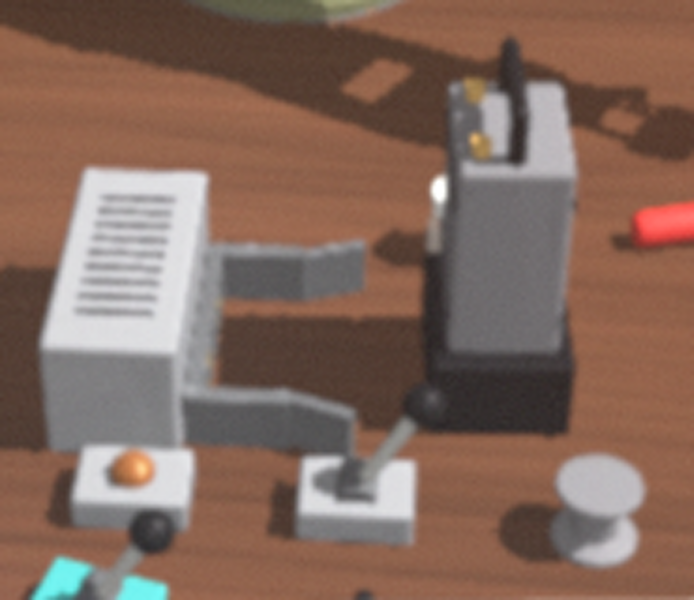

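View pics/cb.png

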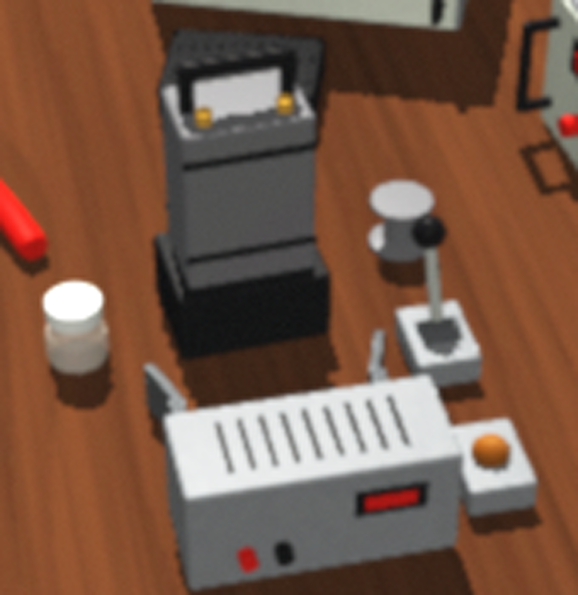

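```bash
cat > fit.py <<'E'
from h import *
from scipy.optimize import least_squares
def fit(obs,x0):
    # obs: (cam,px,local pt, ) ; pose x,y,yaw
    def f(p):
        c,s=np.cos(p[2]),np.sin(p[2]);r=[]
        for cam,px,l in obs: r+=list(proj(cam,[p[0]+c*l[0]-s*l[1],p[1]+s*l[0]+c*l[1],l[2]])-px)
        return np.array(r)
    s=least_squares(f,x0,loss="soft_l1");return s.x,np.round(f(s.x),1).reshape(-1,2).tolist()
E
python3 - <<'E'
from fit import *
S=ctrl.camera("scene");D=ctrl.camera("side")
a=lambda u,v:np.array([260+u/3.75,170+v/3.75]);b=lambda u,v:np.array([235+u/3.4,125+v/3.4])
m=1e-3
# battery x -> robot's right (-y), battery y -> +x world
bat=[(S,a(572,431),(-.045,.06,0)),(S,a(570,360),(-.045,.06,.06)),(S,a(428,360),(.045,.06,.06)),(S,a(575,178),(-.035,.05,.2)),(S,a(448,178),(.035,.05,.2)),(S,a(563,84),(-.035,-.05,.2)),
(D,b(328,275),(.045,.06,.06)),(D,b(182,307),(.045,-.06,.06)),(D,b(327,335),(.045,.06,0)),(D,b(187,356),(.045,-.06,0)),(D,b(157,238),(-.045,-.06,.06))]
p,r=fit(bat,[.57,.17,-1.57]);print("bat",p,r)
P=[]
for cam,pts in((S,[a(87,170),a(208,174),a(180,352),a(44,348)]),(D,[b(185,495),b(165,415),b(433,378),b(460,452)])):
    Q=np.array([onz(cam,q,.09) for q in pts]);P.append(Q);print("charger TL/near-robot back, front, far front, far back",np.round(Q[:,:2],3).tolist())
for cam,q,n in((S,a(364,244),"robotside tip"),(S,a(305,251),"kink"),(S,a(354,410),"far tip"),(S,a(290,392),"far kink"),(D,b(148,367),"robot tip"),(D,b(379,333),"far tip")): print(n,np.round(onz(cam,q,.04)[:2],3))
for cam,pts in((S,[a(308,458),a(416,462),a(413,518),a(297,516)]),(D,[b(480,362),b(420,368+5),b(396,308),b(458,302)])):
    Q=np.array([onz(cam,q,.025) for q in pts]);print("swbase",np.round(Q[:,:2],3).tolist(),Q.mean(0)[:2].round(3))
o1,d1=ray(S,a(426,403));o2,d2=ray(D,b(429,232))
t=np.linalg.lstsq(np.c_[d1,-d2],o2-o1,rcond=None)[0];print("tip",o1+d1*t[0],o2+d2*t[1])
for c,k in((D,"screw_jar"),(D,"solder_spool")):
    r=ctrl.cut_out(k,c)[0];print(k,onz(c,r["centre"][::-1],.025))
print(onz(S,a(598,485),.045),onz(D,b(74,300),.055))
E
```

```text
bat [ 0.56843633  0.177464   -1.49964409] [[-1.5, 2.4], [1.2, 2.3], [0.1, 1.9], [0.1, -0.9], [1.7, -1.1], [-0.9, -0.8], [1.6, 0.7], [-0.7, -0.6], [1.5, 0.7], [-1.3, 2.7], [-1.3, -1.2]]
charger TL/near-robot back, front, far front, far back [[0.481, -0.101], [0.479, -0.018], [0.665, -0.013], [0.668, -0.097]]
charger TL/near-robot back, front, far front, far back [[0.479, -0.099], [0.478, -0.021], [0.666, -0.022], [0.665, -0.097]]
robotside tip [0.483 0.089]
kink [0.494 0.049]
far tip [0.653 0.092]
far kink [0.639 0.051]
robot tip [0.481 0.086]
far tip [0.656 0.089]
swbase [[0.683, 0.066], [0.68, 0.132], [0.729, 0.132], [0.733, 0.063]] [0.706 0.098]
swbase [[0.727, 0.058], [0.68, 0.055], [0.681, 0.132], [0.729, 0.13]] [0.704 0.094]
tip [0.70337146 0.13631264 0.09421375] [0.70433462 0.1351524  0.09312875]
screw_jar [0.43259729 0.1633003  0.025     ]
solder_spool [0.71628952 0.24801385 0.025     ]
[0.71181564 0.23953152 0.045     ] [0.43566368 0.15632304 0.055     ]
```

>>> move_arm --pt "0.7 0 0 0 0 0 0.14" --pt "0.7 0 0 0 0 0 0.14" --pt "0.7 0 0 0 0 0 0.14" --pt "0.7 0 0 0 0 0 0.14" --pt "0.7 0 0 0 0 0 0.14" --pt "0.7 0 0 0 0 0 0.14" --pt "0.7 0 0 0 0 0 0.14" --pt "0.7 0 0 0 0 0 0.137" --pt "0.7 -0.29 0.55 0 0 0 0" --pt "0.7 -0.29 0.55 0 0 0 0" --pt "0.7 -0.29 0.55 0 0 0 0" --pt "0.7 -0.29 0.55 0 0 0 0" --pt "0.7 -0.29 0.55 0 0 0 0" --pt "0.7 -0.29 0.55 0 0 0 0" --pt "0.7 -0.29 0.55 0 0 0 0" --pt "0.7 -0.29 0.55 0 0 0 0" --pt "0.7 -0.29 0.55 0 0 0 0" --pt "0.7 -0.29 0.55 0 0 0 0" --pt "0.7 -0.29 0.55 0 0 0 0" --pt "0.7 -0.29 0.55 0 0 0 0"

```text
time_s: 3.2
ee_pos: [0.5722, 0.3196, 0.2054]
eef_rot: [-3.142, 0.0, 1.571]
force: [-0.6, 1.1, 0.3]
grip_width: 0.0659
grip_force: 0.0
```

>>> move_arm --pt "0.7 0 0 0 0 -0.1 0" --pt "0.7 0 0 0 0 -0.1 0" --pt "0.7 0 0 0 0 -0.1 0" --pt "0.7 0 0 0 0 -0.1 0" --pt "0.7 0 0 0 0 -0.1 0" --pt "0.7 0 0 0 0 -0.1 0" --pt "0.7 0 0 0 0 0 0" --pt "0.7 0 0 0 0 0 0" --pt "0.7 0 0 0 0 0 0"

```text
time_s: 4.1
ee_pos: [0.5715, 0.3199, 0.2061]
eef_rot: [3.141, 0.597, 1.569]
force: [1.2, -0.4, -0.3]
grip_width: 0.0657
grip_force: 0.0
```

```bash
python3 - <<'E'
from h import *
o=ctrl.get_obs();print(o["time_s"],o["qpos"],o["ee_pos"],o["eef_rot"],o["force"],o["grip_width"])
c=ctrl.camera("side");cv2.imwrite("pics/s1.png",cv2.resize(c["color"][60:360,150:470],None,fx=1.8,fy=1.8))
E
```

```text
4.1 [ 0.64110127  0.78618196  0.89737032 -0.48305616  1.81404585  0.60952252] [0.57145484 0.31988628 0.20612625] [3.14050108 0.59713448 1.56940374] [ 1.18546323 -0.41198342 -0.29879578] 0.06570074092347798
```

View pics/s1.png

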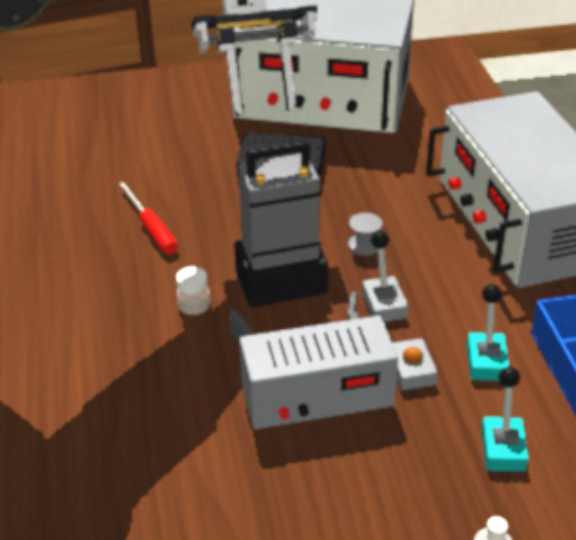

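>>> move_arm --pt "0.7 0.209 0 0.308 0 0 0" --pt "0.7 0.209 0 0.308 0 0 0" --pt "0.7 0.209 0 0.308 0 0 0" --pt "0.7 0.209 0 0.308 0 0 0" --pt "0.7 0.209 0 0.308 0 0 0" --pt "0.7 0.209 0 0.308 0 0 0" --pt "0.7 0.209 0 0.308 0 0 0" --pt "0.7 0.209 0 0.308 0 0 0" --pt "0.7 0.209 0 0.308 0 0 0" --pt "0.7 0.209 0 0.308 0 0 0" --pt "0.7 0 0 0 0 0 0" --pt "0.7 -0.26 0 0.18 0 0 0" --pt "0.7 -0.26 0 0.18 0 0 0" --pt "0.7 -0.26 0 0.18 0 0 0" --pt "0.7 -0.26 0 0.18 0 0 0" --pt "0.7 -0.26 0 0.18 0 0 0" --pt "0.7 0 0 0 0 0 0" --pt "0.7 0 0 0 0 0 0"

```text
time_s: 5.95
ee_pos: [0.5715, 0.241, 0.0196]
eef_rot: [3.14, 0.599, 1.57]
force: [-0.3, 0.8, 0.5]
grip_width: 0.066
grip_force: 0.0
```

>>> move_arm --pt "0.7 -0.132 0 0.09 0 0 0" --pt "0.7 -0.132 0 0.09 0 0 0" --pt "0.7 -0.132 0 0.09 0 0 0" --pt "0.7 -0.132 0 0.09 0 0 0" --pt "0.7 -0.132 0 0.09 0 0 0" --pt "0.7 -0.132 0 0.09 0 0 0"

```text
time_s: 6.55
ee_pos: [0.5713, 0.194, 0.0191]
eef_rot: [3.14, 0.597, 1.571]
force: [0.5, 10.3, -0.1]
grip_width: 0.0659
grip_force: 4.9
```

```bash
python3 - <<'E'
from h import *
o=ctrl.get_obs();print(o["time_s"],o["qpos"],o["ee_pos"],o["eef_rot"],o["force"],o["grip_width"])
c=ctrl.camera("side");d=ctrl.camera("scene")["color"]
cv2.imwrite("pics/s2.png",np.hstack([cv2.resize(c["color"][100:300,220:420],(400,400)),cv2.resize(d[150:350,260:460],(400,400))]))
E
```

```text
6.55 [ 0.49038238  0.81128012  1.31393967 -0.53355878  1.35743484  0.69631575] [0.57133638 0.19401903 0.01914152] [3.1397452  0.59721515 1.57128014] [ 0.46159234 10.27724369 -0.08916361] 0.06588028261597333
```

View pics/s2.png

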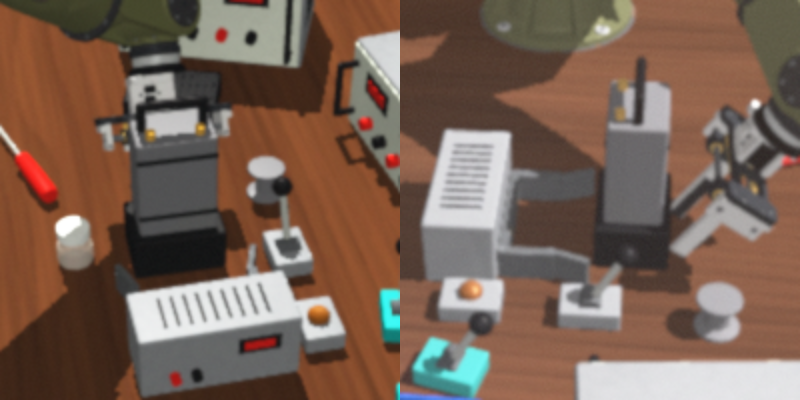

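Left: the battery is upright and square at about (172,200), with the fingers behind its foot. Right: the fingertips are low on the foot at (675,220) and clear of the case. It is sliding with 10 N, so I continue.

>>> move_arm --pt "0.7 -0.132 0 0.09 0 0 0" --pt "0.7 -0.132 0 0.09 0 0 0" --pt "0.7 -0.132 0 0.09 0 0 0" --pt "0.7 -0.132 0 0.09 0 0 0" --pt "0.7 -0.132 0 0.09 0 0 0" --pt "0.7 -0.132 0 0.09 0 0 0" --pt "0.7 -0.132 0 0.09 0 0 0" --pt "0.7 -0.132 0 0.09 0 0 0" --pt "0.7 -0.132 0 0.09 0 0 0" --pt "0.7 -0.132 0 0.09 0 0 0" --pt "0.7 -0.132 0 0.09 0 0 0"

```text
time_s: 7.75
ee_pos: [0.5714, 0.106, 0.0191]
eef_rot: [3.14, 0.598, 1.571]
force: [-0.4, 9.2, 0.6]
grip_width: 0.0659
grip_force: 4.7
```

>>> move_arm --pt "0.7 -0.066 0 0.045 0 0 0" --pt "0.7 -0.066 0 0.045 0 0 0" --pt "0.7 -0.033 0 0.022 0 0 0" --pt "0.7 0 0 0 0 0 0"

```text
time_s: 8.15
ee_pos: [0.5714, 0.0958, 0.0192]
eef_rot: [3.14, 0.598, 1.571]
force: [0.2, 6.8, -0.7]
grip_width: 0.0659
grip_force: 3.4
```

Step 2 mm at a time until the force rises.

>>> move_arm --pt "0.7 -0.033 0 0.022 0 0 0" --pt "0.7 -0.033 0 0.022 0 0 0" --pt "0.7 0 0 0 0 0 0"

```text
time_s: 8.45
ee_pos: [0.5713, 0.0921, 0.0192]
eef_rot: [3.14, 0.598, 1.571]
force: [0.5, 9.0, -0.3]
grip_width: 0.0655
grip_force: 4.3
```

>>> move_arm --pt "0.7 -0.033 0 0.022 0 0 0" --pt "0.7 0 0 0 0 0 0"

```text
time_s: 8.65
ee_pos: [0.5713, 0.0915, 0.0191]
eef_rot: [3.14, 0.596, 1.571]
force: [-2.9, 18.8, 1.0]
grip_width: 0.0658
grip_force: 9.2
```

>>> move_arm --pt "0.7 -0.033 0 0.022 0 0 0" --pt "0.7 0 0 0 0 0 0" --pt "0.7 0 0 0 0 0 0" --pt "0.7 0 0 0 0 0 0"

```text
time_s: 9.05
ee_pos: [0.5711, 0.091, 0.0192]
eef_rot: [3.139, 0.594, 1.572]
force: [-6.0, 28.1, 2.9]
grip_width: 0.066
grip_force: 14.5
```

```bash
python3 - <<'E'
from h import *
o=ctrl.get_obs();print(o["time_s"],o["ee_pos"],o["force"])
c=ctrl.camera("side");d=ctrl.camera("scene")["color"]
cv2.imwrite("pics/s3.png",np.hstack([cv2.resize(c["color"][120:300,240:420],(400,400),interpolation=2),cv2.resize(d[160:340,240:420],(400,400),interpolation=2)]))
E
```

```text
9.05 [0.57111408 0.09101995 0.01915531] [-6.0151901  28.06999849  2.90751089]
```

View pics/s3.png

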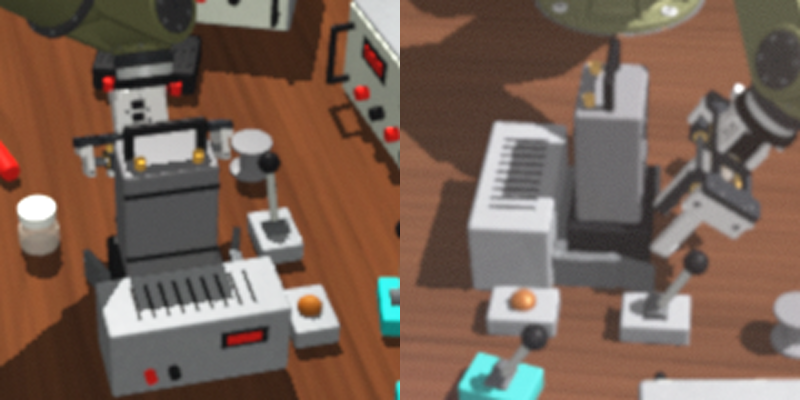

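The battery sits flush against the charger with its foot between the bay walls: left image (165,240), right image (610,225). The lever is still off, with its ball at (697,262). I back off, then raise the tool upright for the lever.

>>> move_arm --pt "0.7 0.1 0 -0.07 0 0 0" --pt "0.7 0.41 0 -0.28 0 0 0" --pt "0.7 0.41 0 -0.28 0 0 0" --pt "0.7 0.41 0 -0.28 0 0 0" --pt "0.7 0.41 0 -0.28 0 0 0" --pt "0.7 0.41 0 -0.28 0 0 0" --pt "0.7 0.41 0 -0.28 0 0 0" --pt "0.7 0 0 0 0 0 0" --pt "0 -0.239 0 -0.351 0 0 0" --pt "0 -0.239 0 -0.351 0 0 0" --pt "0 -0.239 0 -0.351 0 0 0" --pt "0 -0.239 0 -0.351 0 0 0" --pt "0 -0.239 0 -0.351 0 0 0" --pt "0 -0.239 0 -0.351 0 0 0" --pt "0 -0.239 0 -0.351 0 0 0" --pt "0 -0.239 0 -0.351 0 0 0" --pt "0 0 0 0 0 0 0"

```text
time_s: 10.85
ee_pos: [0.5721, 0.2418, 0.1943]
eef_rot: [3.134, 0.596, 1.565]
force: [0.6, 0.7, -0.6]
grip_width: 0.0005
grip_force: 0.0
```

>>> move_arm --pt "0 0 0 0 0 0.1 0" --pt "0 0 0 0 0 0.1 0" --pt "0 0 0 0 0 0.1 0" --pt "0 0 0 0 0 0.1 0" --pt "0 0 0 0 0 0.1 0" --pt "0 0 0 0 0 0.1 0" --pt "0 0 0 0 0 0 -0.143" --pt "0 0 0 0 0 0 -0.143" --pt "0 0 0 0 0 0 -0.143" --pt "0 0 0 0 0 0 -0.143" --pt "0 0 0 0 0 0 -0.143" --pt "0 0 0 0 0 0 -0.143" --pt "0 0 0 0 0 0 -0.143" --pt "0 0 0 0 0 0 -0.143" --pt "0 0 0 0 0 0 -0.143" --pt "0 0 0 0 0 0 -0.143" --pt "0 0 0 0 0 0 -0.14" --pt "0 0 0 0 0 0 0" --pt "0 0 0 0 0 0 0"

```text
time_s: 12.75
ee_pos: [0.571, 0.2419, 0.1893]
eef_rot: [3.142, 0.0, 3.136]
force: [-0.0, 0.5, -0.3]
grip_width: 0.0001
grip_force: 0.0
```

```bash
python3 - <<'E'
from h import *
o=ctrl.get_obs();print(o["time_s"],o["qpos"],o["ee_pos"],o["eef_rot"])
C={n:ctrl.camera(n) for n in("scene","side")}
T=[]
for n,c in C.items():
    for r in ctrl.cut_out("switch_tip",c)[:4]:
        print(n,round(r["conf"],2),np.round(r["centre"]),onz(c,r["centre"][::-1],.085).round(3))
print({n:proj(c,[.704,.136,.092]).round() for n,c in C.items()})
E
```

```text
12.75 [ 3.41618052e-01  4.69367208e-01  1.32625373e+00 -3.49837517e-05
  1.34579250e+00 -1.22362142e+00] [0.57101282 0.24186332 0.1892555 ] [3.14156375e+00 1.80121887e-04 3.13604360e+00]
scene 0.75 [298. 226.] [ 0.787 -0.176  0.085]
scene 0.58 [282. 371.] [0.707 0.132 0.085]
scene 0.58 [316. 297.] [ 0.825 -0.015  0.085]
scene 0.18 [229. 449.] [0.497 0.314 0.085]
side 0.66 [277. 431.] [ 0.783 -0.177  0.085]
side 0.54 [198. 363.] [0.706 0.127 0.085]
side 0.53 [229. 425.] [ 0.822 -0.02   0.085]
{'scene': array([373., 278.]), 'side': array([361., 193.])}
```

>>> move_arm --pt "0 -0.443 -0.173 0 0 0 0" --pt "0 -0.443 -0.173 0 0 0 0" --pt "0 -0.443 -0.173 0 0 0 0" --pt "0 -0.443 -0.173 0 0 0 0" --pt "0 -0.443 -0.173 0 0 0 0" --pt "0 -0.443 -0.173 0 0 0 0" --pt "0 0 0 0 0 0 0" --pt "0 0 0 0.37 0 0 0" --pt "0 0 0 0.37 0 0 0" --pt "0 0 0 0.37 0 0 0" --pt "0 0 0 0.37 0 0 0" --pt "0 0 0 0.37 0 0 0" --pt "0 0 0 0.37 0 0 0" --pt "0 0 0 0 0 0 0"

```text
time_s: 14.35
ee_pos: [0.7022, 0.1904, 0.0753]
eef_rot: [-3.141, -0.004, 3.14]
force: [-0.2, -0.4, -0.2]
grip_width: 0.0005
grip_force: 0.0
```

>>> move_arm --pt "0 0 -0.11 0 0 0 0" --pt "0 0 -0.11 0 0 0 0" --pt "0 0 -0.11 0 0 0 0" --pt "0 0 -0.11 0 0 0 0" --pt "0 0 -0.11 0 0 0 0" --pt "0 0 -0.11 0 0 0 0" --pt "0 0 -0.11 0 0 0 0" --pt "0 0 -0.11 0 0 0 0" --pt "0 0 -0.11 0 0 0 0" --pt "0 0 -0.11 0 0 0 0" --pt "0 0 -0.11 0 0 0 0" --pt "0 0 -0.11 0 0 0 0" --pt "0 0 -0.11 0 0 0 0" --pt "0 0 -0.11 0 0 0 0" --pt "0 0 -0.11 0 0 0 0" --pt "0 0 -0.11 0 0 0 0" --pt "0 0 -0.11 0 0 0 0" --pt "0 0 -0.11 0 0 0 0"

```text
time_s: 16.15
ee_pos: [0.7038, 0.0908, 0.0778]
eef_rot: [-3.142, -0.0, 3.141]
force: [0.3, 1.2, -1.0]
grip_width: 0.0006
grip_force: 0.5
```

>>> move_arm --pt "0 0 -0.06 0 0 0 0" --pt "0 0 -0.06 0 0 0 0" --pt "0 0 0 0 0 0 0"

```text
time_s: 16.45
ee_pos: [0.7039, 0.0849, 0.0781]
eef_rot: [-3.141, 0.0, 3.141]
force: [-0.2, 0.7, -0.9]
grip_width: 0.0006
grip_force: 0.0
```

>>> move_arm --pt "0 0 -0.06 0 0 0 0" --pt "0 0 -0.06 0 0 0 0" --pt "0 0 0 0 0 0 0"

```text
time_s: 16.75
ee_pos: [0.7038, 0.0831, 0.0781]
eef_rot: [3.136, 0.001, -3.14]
force: [1.5, 21.1, -1.4]
grip_width: 0.0003
grip_force: 10.3
```

>>> move_arm --pt "0 0 -0.04 0 0 0 0" --pt "0 0 0 0 0 0 0"

```text
time_s: 16.95
ee_pos: [0.7038, 0.0829, 0.0781]
eef_rot: [3.134, 0.001, -3.139]
force: [1.0, 29.2, -2.0]
grip_width: 0.0005
grip_force: 14.8
```

>>> move_arm --pt "0 0 -0.04 0 0 0 0" --pt "0 0 0 0 0 0 0"

```text
time_s: 17.15
ee_pos: [0.7038, 0.0826, 0.0782]
eef_rot: [3.132, 0.001, -3.138]
force: [3.0, 38.4, -2.9]
grip_width: 0.0006
grip_force: 19.3
```

The lever is at its stop, so I retreat and check.

>>> move_arm --pt "0 0 0.1 0 0 0 0" --pt "0 0 0.3 0 0 0 0" --pt "0 0 0.4 0 0 0 0" --pt "0 0 0.4 0 0 0 0" --pt "0 0 0.4 0 0 0 0" --pt "0 0 0 -0.4 0 0 0" --pt "0 0 0 -0.5 0 0 0" --pt "0 0 0 -0.5 0 0 0" --pt "0 0 0.5 -0.5 0 0 0" --pt "0 0 0.5 -0.5 0 0 0" --pt "0 0 0.5 0 0 0 0" --pt "0 0 0 0 0 0 0" --pt "0 0 0 0 0 0 0"

```text
time_s: 18.45
ee_pos: [0.7036, 0.2311, 0.1973]
eef_rot: [-3.141, -0.001, -3.141]
force: [0.1, -0.3, -0.2]
grip_width: 0.0003
grip_force: 0.0
```

```bash
python3 - <<'E'
from h import *
o=ctrl.get_obs();print(o["time_s"],o["ee_pos"],o["force"])
c=ctrl.camera("side");S=ctrl.camera("scene");d=S["color"]
for n,k in(("scene",S),("side",c)): print(n,[(np.round(r["centre"]),onz(k,r["centre"][::-1],.092).round(3)) for r in ctrl.cut_out("switch_tip",k)[:4]])
cv2.imwrite("pics/s4.png",np.hstack([cv2.resize(c["color"][120:300,240:420],(400,400),interpolation=2),cv2.resize(d[160:340,240:420],(400,400),interpolation=2)]))
E
```

```text
18.45 [0.70363945 0.23111456 0.19732394] [ 0.07318808 -0.29173998 -0.23002627]
scene [(array([222., 193.]), array([ 0.531, -0.322,  0.092])), (array([278., 341.]), array([0.708, 0.065, 0.092])), (array([300., 225.]), array([ 0.798, -0.173,  0.092])), (array([247., 138.]), array([ 0.64 , -0.426,  0.092]))]
side [(array([228., 424.]), array([ 0.818, -0.026,  0.092])), (array([432., 370.]), array([ 0.55 , -0.515,  0.092])), (array([274., 432.]), array([ 0.784, -0.177,  0.092]))]
```

View pics/s4.png

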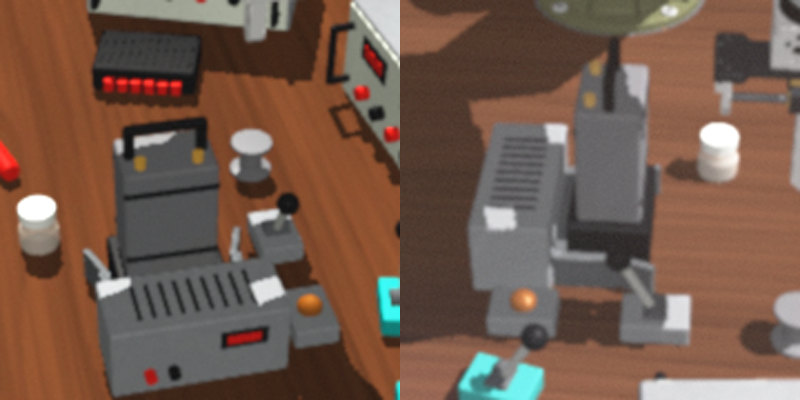

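The battery is home at (165,220) left and (610,220) right. The lever leans into the bay direction, with its ball at (618,258) right, and the bystanders have not moved. Handing in.

```bash
python3 -c "
from station import ctrl
print(ctrl.hand_in())"
```

```text
the job is handed in; nothing more can be done
None
```

I pushed the battery upright into the bay until it stopped at the back, pushed the grey lever over to its stop, backed the arm clear and handed the job in at about 18.5 s; the hand-in returned no verdict.

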